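# Index the sorting carousel and tip a bottle into the blue bin

### The arm

A 6-joint arm with a two-finger parallel gripper is mounted at the origin on a cart in front of the work surface, level with it; the furniture and walls round the work are solid. World frame = base frame: x ahead of the robot, y to its left, z up, the work surface at z = 0. Lengths are in mm, angles in degrees, forces in N, time in s.
With the tool pointing down it reaches from about 350 to 850 mm from the base axis. Payload 8.1 kg.
Tool frame: the origin (TCP) lies midway between the tips of the shut fingers; the grasp point (between the pads) lies 19 mm behind it (r.grasp_offset is the distance from the TCP to the grasp point, in mm); z points along the fingers, x is the direction in which the jaws open and shut, and the axes are right-handed (so a half turn about z gives the same grasp; the last joint's range is limited). The gripper opens to 85 mm and grips with 20 to 120 N. Pads are 22 mm wide; open, the fingers measure 114 mm over their backs; the gripper's body (76 mm by 85 mm) begins 54 mm behind the grasp point. The pads swing forward as they close: fully open they stand 13 mm farther back than shut.
Start: joints at [-67.976, 7.471, 85.268, -0, 87.261, -4.893], TCP at [271.644, -534.99, 231.292] pointing down, gripper open.
Joint ranges: [-169.43, 169.43], [-51.17, 129.36], [1.28, 143.12], [-76.62, 256.62], [0, 156.53], [-152.29, 152.29]. Speed limits (degrees/s): [136.94, 136.94, 159.86, 180, 180, 180].

### API

Orientations are given as [roll, pitch, yaw] about the fixed x, y, z axes, in that order (R = Rz(yaw) Ry(pitch) Rx(roll)).
In Python, from bench import r, optics, hand_in gives the robot as it stands.
- The arm moves only by the shell command python3 -m pendant 'ROWS' [FORCE]. ROWS is JSON, a list of rows, each a list of 5 numbers: the opening, from 0 (shut) to 1 (fully open), then the shift along the tool's x, y, z in mm, then the turn about the tool's z in degrees. A call has 1 to 10 rows; each row shifts and turns the commanded pose from where the row before left it, along the tool's axes as they then stand; what a row does not reach is not made up. A row lasts 1/10 s, in which the tool goes at most 50 mm and 8.59 degrees, less where a joint would pass 70% of its speed; a pose out of reach is approached as far as the arm can. A call with a gripper value outside its range is refused whole. The fingers move at their own pace and stop on an object; FORCE is the grip in N (left out, the last holds). Time passes only in rows, so rows that do not move let the fingers close. It gives the time, the measured TCP pose, the force and the opening at its end, in the units of the state.
- r.sense(): the state, without advancing time (a new reading comes with each control period).
- optics.snapshot(name): name is "scene" or "top"; returns (picture, depth): 420x560x3 uint8, blue, green, red; 420x560 float32, mm along the optical axis (not along the pixel's ray), 0 where there is no reading.
- optics.camera_params(name): a dict with "camera_matrix" (3x3 intrinsics, pixels), "eye" and "orientation" of the camera in the world. Camera axes: x right, y down, z forward; pixel columns grow to the right and rows downward; lengths in mm; the calibration is good to about 2 mm. A picture is of the moment at which its call begins. camera_params takes no time and is no camera call.
- hand_in(): hands the job in, once; it reports no verdict.
Trained networks look in the newest picture that a camera, given by its name, has taken for a name from the list of things; names that differ only in an ending like _2 or _b are one class to them, and where a whole thing is asked for, a point or a joint stands for the part that bears it (a point fixed in the world has none). Each returns a list of dicts, best first, with "score" (0 to 1); they miss things now and then, are a little off and sometimes report something else, mostly with a low value. They report only what shows in the picture. A call takes as long as a camera call. They do not tell look-alikes from the thing itself.
- optics.search_frame(camera, query): "at" ([x, y, z] in mm, in world coordinates, good to about 4 mm: the middle of the surface that is visible of it).
The state is a dict: "time": time; "joint_pos": joint angles; "qd": joint speeds; "joint_efforts": joint torques, N m; "tool_pos": TCP position; "tcp_rot": TCP orientation; "ft_force": force on the tool from outside, world axes, zero at the start; "wrist_torque": the same for the moment, N m; "finger_gap": finger opening in mm.
Only numpy, scipy, OpenCV 4.12 (cv2) and the standard library are available. Lean on these libraries where they do the work, as an engineer would, in place of code of your own. Each camera call takes 0.05 s, during which the arm holds its last target. There are 200 camera calls.

### The job

Turn the sorting carousel by one of its steel pegs until its blue bin stands squarely under the clear drop chute. Then lift the red handle of the tipping tray so that the bottle lying in it rolls through the chute into the blue bin, and lower the tray to rest again; do not touch the bottle with the fingers.

Things in the scene. Friction and masses are not known exactly. Their poses are not given: they have to be found in the camera images.
- sorter: fixed base, a 10 mm thick 344 mm disc with a 160 mm wide tongue to y = -290 mm. Origin on the carousel's axis at bench height, z up. Chute and tray lie towards its -y. Chute: clear shaft open at both ends, inside 100 x 74 mm, centre y = -78 mm, z = 113 to 233 mm. Metal cheeks and posts: x = +-62 mm, y = -35 to -207 mm, up to z = 173 mm. Tray hinge axis: parallel to x at y = -122, z = 158 mm.
- carousel (a joint): angle of the turntable (rad), positive anticlockwise seen from above; 0 = blue bin squarely under the chute. Starts between +0.55 and +1.2, so it must be turned clockwise by that angle. It stays where it is left; about 0.6 N at a peg moves it. Bins and pegs pass freely beneath the chute.
- peg (a point): one of four upright 16 mm steel pegs on the turntable's rim, 90 degrees apart, 153 mm from its axis; any will do. Point on the peg's axis 20 mm below its top (top z = 108 mm; the rim it stands on, z = 22 mm). This one is outside the yellow bin, opposite blue; each bin has one at its middle. The bins' wall is lower, z = 62 mm, so the top 46 mm are free all round.
- blue_bin (a point): middle of the blue bin's floor (z = 23 mm), 78 mm from the turntable's axis, turning with it. Four open quarter-round bins with coloured floors and walls: blue, then anticlockwise green, yellow and red. Green and yellow already hold fixed sorted things (a bottle, microtubes).
- tip_tray (a joint): tilt of the aluminium tipping tray about its hinge (rad). 0 = at rest on its stop, sloping 8 degrees down away from the chute; grows as the handle is lifted, up to 1.2. It falls back by its own weight (0.3 kg). The bottle starts to roll once the tilt passes about 0.15 to 0.3 rad; 0.9 is ample.
- tray_handle (a point): middle of the tray's red round handle bar, 10 mm thick, parallel to the hinge (sorter x axis), free for 70 mm along it. At rest it is 157 mm in sorter -y from the hinge axis and 20 mm below it (radius 158 mm), 138 mm above the bench. 50 mm free between the bar and the tray's end wall; nothing behind or below. Pinched from above, it turns between the fingers as the tray tilts.
- bottle_mid (a point): centre of the small white bottle with a red cap, 44 mm in diameter, 73 mm long, 0.06 to 0.11 kg, lying across the tipping tray (long axis parallel to the hinge) against the tray's end wall.
- bottle: the same bottle; origin at the middle of its foot, z towards its cap.
Not all that is in view belongs to the job. What is shaped like the bottle but pink is not meant.

How it is judged:
By the outcome, as a careful person would: the job done as asked, in the order asked, and still so for the second after the job is handed in, with the robot touching nothing.
It also fails if it takes over 64 s, if anything falls off the work surface, if the arm or the gripper's body presses on something with over 40 N, if the wrist force passes 120 N, or if a joint passes its speed limit or range.

## Working session

There is one attempt and no reset: what is moved stays moved. The work goes in short steps, Python scripts to look and compute and a shell command to move; the robot and the scene stay as the last step left them, time stands still between calls to the robot, and variables do not carry over. Pictures are saved under pics/ and viewed, about 8 in all and at most 12, crops included, and the job is handed in when it is done.

```bash
mkdir -p pics; python3 - <<'E'
from bench import r, optics
import cv2, numpy as np
for c in ("scene","top"):
    im,d=optics.snapshot(c); cv2.imwrite(f"pics/{c}0.png",im)
    p=optics.camera_params(c); print(c,np.round(p["eye"]),p["orientation"])
    for q in ("sorter","peg","blue_bin","tray_handle","bottle_mid","bottle"):
        print(q,[(round(x["score"],2),np.round(x["at"]).tolist()) for x in optics.search_frame(c,q)][:5])
print(r.sense()); print(r.grasp_offset)
E
```

```text
scene [ 185. -932. 1139.] [-139.23093931   -0.63793572  -26.75286782]
sorter [(0.77, [539.0, -227.0, 35.0])]
peg [(0.94, [625.0, -110.0, 19.0])]
blue_bin [(0.96, [624.0, -106.0, 21.0])]
tray_handle [(0.87, [519.0, -291.0, 154.0])]
bottle_mid [(0.76, [506.0, -292.0, 187.0]), (0.71, [688.0, -400.0, 38.0]), (0.16, [624.0, -101.0, 24.0])]
bottle [(0.69, [508.0, -291.0, 184.0]), (0.66, [690.0, -405.0, 40.0])]
top [ 350. -148. 1274.] [-1.69390677e+02  6.74168576e-02 -9.09260135e+01]
sorter [(0.88, [537.0, -114.0, 23.0])]
peg [(0.8, [552.0, -61.0, 20.0])]
blue_bin [(0.61, [552.0, -70.0, 24.0])]
tray_handle [(0.75, [517.0, -247.0, 161.0])]
bottle_mid [(0.78, [691.0, -391.0, 41.0]), (0.65, [512.0, -284.0, 186.0])]
bottle [(0.89, [513.0, -282.0, 184.0]), (0.76, [698.0, -390.0, 40.0])]
{'time': 0.7, 'joint_pos': array([-6.79766757e+01,  7.47086795e+00,  8.52666576e+01,  1.06353984e-03,
        8.72603463e+01, -4.89410275e+00]), 'qd': array([-0.05743097,  0.02844033,  0.00325792, -0.02735582, -0.08129752,
        0.00075456]), 'joint_efforts': array([ 4.62628068e-04, -5.69142795e+01, -5.00749183e+01, -4.01360776e-04,
        1.18289237e-03, -1.30633185e-05]), 'tool_pos': array([ 271.64737428, -535.00641844,  231.30629607]), 'tcp_rot': array([-1.79999123e+02, -2.21101544e-03, -6.30826238e+01]), 'ft_force': array([ 0.84694782,  0.06884333, -0.09428863]), 'wrist_torque': array([ 0.02507083, -0.0205302 ,  0.0263719 ]), 'finger_gap': 85.19611968971839}
18.700000000000003
```

View pics/scene0.png

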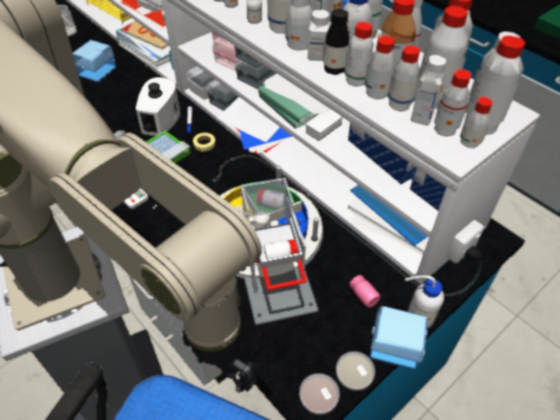

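View pics/top0.png

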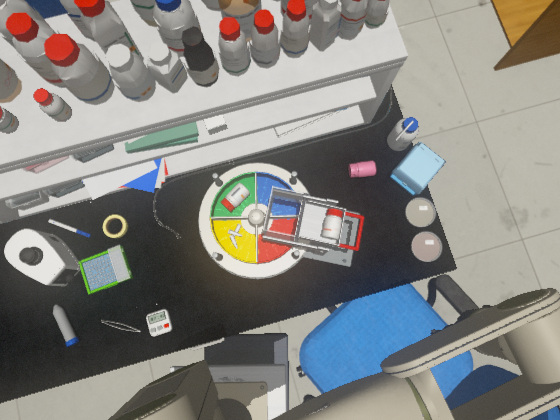

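The top view shows the carousel hub at about (257,217), with blue at the upper right. The pegs are near (293,181), (216,180) and (217,257). The chute and tray are to the right, with the white bottle at (332,225) and the red handle at (355,235). The pink look-alike at (362,169) lies on the bench and isn't the one meant.

```bash
cat > h.py <<'E'
import numpy as np, cv2
from scipy.spatial.transform import Rotation as R
from bench import r, optics
def cam(c):
    p=optics.camera_params(c); o=np.array(p["orientation"],float)
    M=o if o.shape==(3,3) else R.from_euler("xyz",o,degrees=True).as_matrix()
    return np.array(p["camera_matrix"]),np.array(p["eye"],float),M
def onz(c,u,v,z):
    K,e,M=cam(c); d=M@np.linalg.solve(K,[u,v,1]); return e+d*(z-e[2])/d[2]
def cloud(c,d):
    K,e,M=cam(c); v,u=np.indices(d.shape); P=np.stack([(u-K[0,2])/K[0,0]*d,(v-K[1,2])/K[1,1]*d,d],-1)
    return P@M.T+e
def px(c,P):
    K,e,M=cam(c); q=K@(M.T@(np.array(P,float)-e)); return q[:2]/q[2]
E
python3 - <<'E'
from h import *
im,d=optics.snapshot("top"); P=cloud("top",d)
hsv=cv2.cvtColor(im,cv2.COLOR_BGR2HSV); H,S,V=cv2.split(hsv)
print("hub",onz("top",257,217,62).round())
# white rim ellipse at z~22: points with z 15..30
m=(P[...,2]>105-8)&(P[...,2]<116)&(np.linalg.norm(P[...,:2]-[545,-118],axis=-1)<200)
n,l,st,ce=cv2.connectedComponentsWithStats(m.astype(np.uint8))
for i in range(1,n):
    if st[i,4]>3: print("z~108",ce[i].round(1),st[i,4],np.median(P[l==i],0).round(1))
m=((H<8)|(H>172))&(S>130)&(V>80)&(P[...,2]>110)&(P[...,2]<210)&(P[...,1]<-200)&(P[...,1]>-420)&(P[...,0]>400)&(P[...,0]<620)
n,l,st,ce=cv2.connectedComponentsWithStats(m.astype(np.uint8))
for i in range(1,n):
    if st[i,4]>5: print("red",ce[i].round(1),st[i],np.median(P[l==i],0).round(1), P[l==i].min(0).round(),P[l==i].max(0).round())
m=(V>170)&(S<50)&(abs(P[...,2]-15)<14)&(np.linalg.norm(P[...,:2]-[545,-118],axis=-1)<215)
q=P[m]; A=np.c_[2*q[:,:2],np.ones(len(q))]; 
c=cv2.resize(im[150:290,190:380],None,fx=4,fy=4,interpolation=cv2.INTER_CUBIC); cv2.imwrite("pics/crop1.png",c)
E
```

```text
hub [554. -89.  62.]
z~108 [293.5 173.9] 29 [ 663.8 -191.1  107. ]
z~108 [214.7 175.9] 29 [661.5  22.2 108.1]
z~108 [296.2 252.8] 29 [ 447.8 -194.1  108.4]
z~108 [317.5 251. ] 4 [ 452.2 -250.9  108. ]
z~108 [214.6 254.7] 29 [446.1  20.5 106.7]
red [334.7 212.2] [327 209  16   9  88] [ 542.1 -290.7  185.8] [ 531. -310.  176.] [ 551. -272.  195.]
red [355.  232.2] [339 212  25  39 234] [ 491.7 -350.9  143.6] [ 450. -370.  136.] [ 549. -302.  152.]
```

View pics/crop1.png

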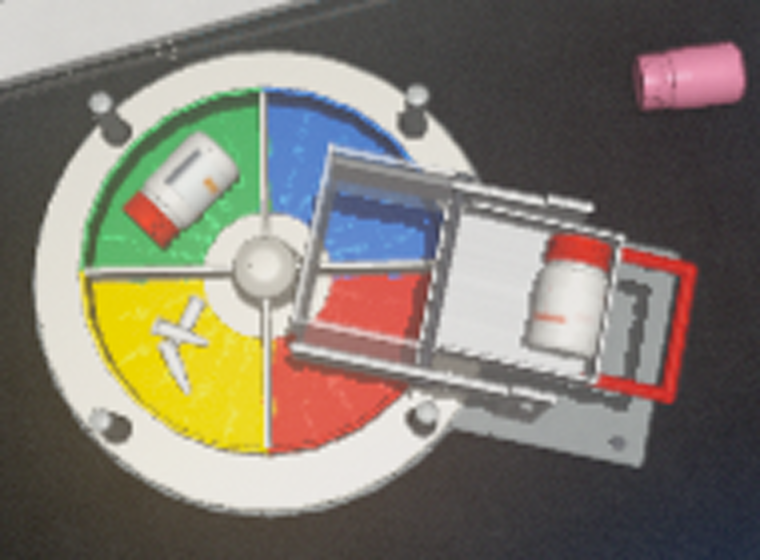

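Four peg tops were found at z≈107–108. They give an axis of about (555,-86) and a radius of about 152 mm, which matches the 153 mm given. The enlarged crop confirms that the white, red-capped bottle in the tray is the one meant; the pink one is on the bench. Next I'll work out the sorter's direction.

```bash
python3 - <<'E'
from h import *
c=np.array([554.8,-85.6])
a=onz("top",190+690/4,150+262/4,143);b=onz("top",190+671/4,150+400/4,143)
m=(a+b)[:2]/2; v=m-c; print("bar",a,b,m,"dist",np.linalg.norm(v),"dir",np.degrees(np.arctan2(v[1],v[0])))
t=(a-b)[:2]; print("bar perp dir",np.degrees(np.arctan2(t[1],t[0]))-90, np.linalg.norm(t))
im,d=optics.snapshot("top");P=cloud("top",d);H,S,V=cv2.split(cv2.cvtColor(im,cv2.COLOR_BGR2HSV))
q=P[((H<8)|(H>172))&(S>130)&(V>80)&(P[...,2]>110)&(P[...,2]<160)&(P[...,1]<-335)&(P[...,1]>-400)&(P[...,0]>430)&(P[...,0]<570)]
print(len(q),cv2.minAreaRect(q[:,:2].astype(np.float32)),q.mean(0))
# chute top corners at z=233, from crop: (333,148),(290,350); far (455,175)?
for u,w,z in((333,148,233),(290,350,233)): print(onz("top",190+u/4,150+w/4,z))
# yellow peg approach in tool axes
s=r.sense(); T=R.from_euler("xyz",s["tcp_rot"],degrees=True).as_matrix()
print("peg d", T.T@(np.array([446,20.5,160])-s["tool_pos"]))
E
```

```text
bar [ 539.4736081 -367.8695566  143.       ] [ 449.97024446 -351.0948767   143.        ] [ 494.72192628 -359.48221665] dist 280.39408613776055 dir -102.37229182581608
bar perp dir -100.61520216612763 91.06174821550849
176 ((497.9917907714844, -352.19281005859375), (31.900798797607422, 96.05274963378906), 88.44937133789062) [ 499.85883481 -354.01864637  142.59425614]
[ 598.01447302 -137.55842779  233.        ]
[ 475.35195447 -110.3277675   233.        ]
peg d [-416.37143289 -406.95426615   71.30847707]
```

```bash
python3 -m pendant '[[0.7,-32,-31.3,0,0],[0.7,-32,-31.3,0,0],[0.7,-32,-31.3,0,0],[0.7,-32,-31.3,0,0],[0.7,-32,-31.3,0,0],[0.7,-32,-31.3,0,0],[0.7,-32,-31.3,0,0],[0.7,-32,-31.3,0,0],[0.7,-32,-31.3,0,0],[0.7,-32,-31.3,0,0]]' 30
python3 -m pendant '[[0.7,-32,-31.3,0,0],[0.7,-32,-31.3,0,0],[0.7,-32,-31.3,0,0],[0.7,0,0,0,-8],[0.7,0,0,0,-8],[0.7,0,0,0,-8],[0.7,0,0,0,-8],[0.7,0,0,0,-8],[0.7,0,0,0,-8],[0.7,0,0,0,-8]]'
python3 -m pendant '[[0.7,0,0,10,-8],[0.7,0,0,10,-8],[0.7,0,0,10,-8],[0.7,0,0,10,-8],[0.7,0,0,10,-8],[0.7,0,0,10,-8],[0.7,0,0,5,-4.8],[0.7,0,0,0,0],[0.7,0,0,0,0]]'
```

```text
time: 1.8
tool_pos: [406.1, -106.3, 231.7]
tcp_rot: [-180.0, -0.0, -63.1]
ft_force: [1.1, -0.0, 0.1]
finger_gap: 59.9
time: 2.8
tool_pos: [446.2, 20.2, 231.4]
tcp_rot: [180.0, -0.0, -6.7]
ft_force: [-0.8, -0.2, 0.2]
finger_gap: 59.8
time: 3.7
tool_pos: [446.2, 20.2, 166.6]
tcp_rot: [180.0, -0.0, 45.6]
ft_force: [-0.2, -0.4, 0.2]
finger_gap: 59.7
```

```bash
python3 -m pendant '[[0.7,0,0,20,0],[0.7,0,0,20,0],[0.7,0,0,20,0],[0.7,0,0,20,0],[0.7,0,0,15,0],[0.7,0,0,0,0]]'
python3 -m pendant '[[0.15,0,0,0,0],[0.15,0,0,0,0],[0.15,0,0,0,0],[0.15,0,0,0,0],[0.15,0,0,0,0],[0.15,0,0,0,0]]' 25
```

```text
time: 4.3
tool_pos: [444.7, 20.2, 69.6]
tcp_rot: [-179.9, 0.1, 45.6]
ft_force: [-1.1, -0.7, -0.8]
finger_gap: 60.1
time: 4.9
tool_pos: [447.3, 20.1, 72.7]
tcp_rot: [179.9, -0.1, 45.7]
ft_force: [-1.9, 0.2, 7.0]
finger_gap: 15.1
```

```bash
python3 -m pendant '[[0.15,7.7,0.2,0,2.9],[0.15,7.7,0.2,0,2.9],[0.15,7.7,0.2,0,2.9],[0.15,7.7,0.2,0,2.9],[0.15,7.7,0.2,0,2.9],[0.15,7.7,0.2,0,2.9],[0.15,7.7,0.2,0,2.9],[0.15,7.7,0.2,0,2.9],[0.15,7.7,0.2,0,2.9],[0.15,7.7,0.2,0,2.9]]'
```

```text
time: 5.9
tool_pos: [512.4, 60.4, 72.7]
tcp_rot: [-180.0, -0.1, 16.6]
ft_force: [-2.2, 2.1, 7.8]
finger_gap: 15.5
```

```bash
python3 -m pendant '[[0.15,7.7,0.2,0,2.9],[0.15,7.7,0.2,0,2.9],[0.15,7.7,0.2,0,2.9],[0.15,7.7,0.2,0,2.9],[0.15,7.7,0.2,0,2.9],[0.15,7.7,0.2,0,2.9],[0.15,7.7,0.2,0,2.9],[0.15,7.7,0.2,0,2.9],[0.15,7.7,0.2,0,2.9],[0.15,7.7,0.2,0,2.9]]'
python3 -m pendant '[[0.15,0,0,0,0],[0.15,0,0,0,0]]'
python3 - <<'E'
from h import *
im,d=optics.snapshot("top"); P=cloud("top",d); cv2.imwrite("pics/crop2.png",cv2.resize(im[150:290,190:380],None,fx=4,fy=4,interpolation=cv2.INTER_CUBIC))
s=r.sense();p=s["tool_pos"][:2]-[554.8,-85.6];print(np.hypot(*p),np.degrees(np.arctan2(p[1],p[0])))
m=(P[...,2]>100)&(P[...,2]<113)&(np.linalg.norm(P[...,:2]-[555,-86],axis=-1)<165)
n,l,st,ce=cv2.connectedComponentsWithStats(m.astype(np.uint8))
for i in range(1,n):
    if st[i,4]>8:
        q=np.median(P[l==i],0); print(ce[i].round(1),st[i,4],q.round(1),np.degrees(np.arctan2(q[1]+85.6,q[0]-554.8)))
E
```

```text
time: 6.9
tool_pos: [588.8, 63.6, 72.8]
tcp_rot: [-179.9, -0.1, -12.4]
ft_force: [-0.3, 5.3, 6.0]
finger_gap: 15.2
time: 7.1
tool_pos: [589.0, 63.6, 72.8]
tcp_rot: [-179.9, -0.1, -12.3]
ft_force: [0.3, 5.6, 4.6]
finger_gap: 14.9
153.07273951752828 77.13785784924887
[266.1 160.3] 29 [ 703.7 -117.4  107.2] -12.06172305605852
[242.7 269.7] 26 [405.7 -53.8 107.5] 167.9665425394275
```

View pics/crop2.png

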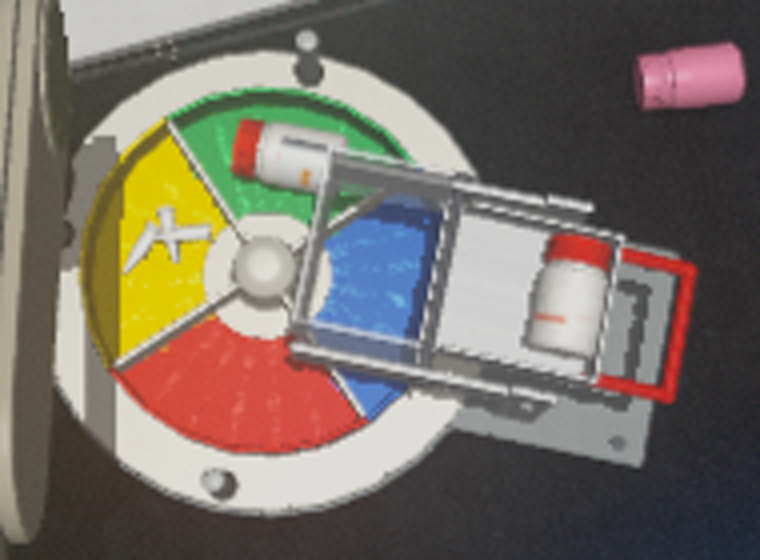

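The peg tops now put blue at about -102.1°, against a chute direction of about -102.4°. The picture agrees: the blue bin is centred under the chute at (380,270) in the crop. I'll release and go to the handle over the top.

```bash
python3 -m pendant '[[0.6,0,0,0,0],[0.6,0,0,0,0],[0.6,0,0,0,0],[0.6,0,0,0,0],[0.6,0,0,-15,0],[0.6,0,0,-40,0],[0.6,0,0,-45,0],[0.6,0,0,-45,0],[0.6,0,0,-45,0],[0.6,0,0,-35,0]]'
python3 -m pendant '[[0.45,0,43.3,0,0],[0.45,0,43.3,0,0],[0.45,0,43.3,0,0],[0.45,0,43.3,0,0],[0.45,0,43.3,0,0],[0.45,0,43.3,0,0],[0.45,0,43.3,0,0],[0.45,0,43.3,0,0],[0.45,0,43.3,0,0],[0.45,-2,43.3,0,0]]'
python3 -m pendant '[[0.45,0,0,0,8.2],[0.45,0,0,0,8.2],[0.45,0,0,0,8.2],[0.45,0,0,0,8.2],[0.45,0,0,0,8.2],[0.45,0,0,0,8.2],[0.45,0,0,0,8.2],[0.45,0,0,0,8.2],[0.45,0,0,0,8.2],[0.45,0,0,0,8.2]]'
python3 -m pendant '[[0.45,0,0,30,8.1],[0.45,0,0,40,0],[0.45,0,0,20,0],[0.45,0,0,0,0]]'
python3 - <<'E'
from h import *
s=r.sense();T=R.from_euler("xyz",s["tcp_rot"],degrees=True).as_matrix()
print("d",(T.T@(np.array([494.8,-358.8,119])-s["tool_pos"])).round(1))
for c in ("top","scene"):
    im,d=optics.snapshot(c);u,v=px(c,[495,-359,140]).round().astype(int);print(c,u,v)
    w=im[max(v-70,0):v+70,max(u-90,0):u+90];cv2.imwrite(f"pics/{c}3.png",cv2.resize(w,None,fx=4,fy=4,interpolation=cv2.INTER_CUBIC))
E
```

```text
time: 8.15
tool_pos: [587.9, 62.4, 301.3]
tcp_rot: [-179.9, -0.2, -12.3]
ft_force: [1.0, -0.4, -0.3]
finger_gap: 51.2
time: 9.15
tool_pos: [492.8, -361.9, 297.7]
tcp_rot: [180.0, -0.1, -12.3]
ft_force: [-0.3, -0.3, 0.8]
finger_gap: 38.5
time: 10.15
tool_pos: [493.3, -360.1, 297.6]
tcp_rot: [-180.0, -0.0, -94.6]
ft_force: [-0.6, -0.6, 0.6]
finger_gap: 38.4
time: 10.55
tool_pos: [491.6, -358.7, 203.0]
tcp_rot: [179.7, 0.2, -102.4]
ft_force: [-1.0, 0.2, 0.3]
finger_gap: 38.3
d [-0.3 -3.6 84. ]
top 360 233
scene 286 285
```

View pics/scene3.png

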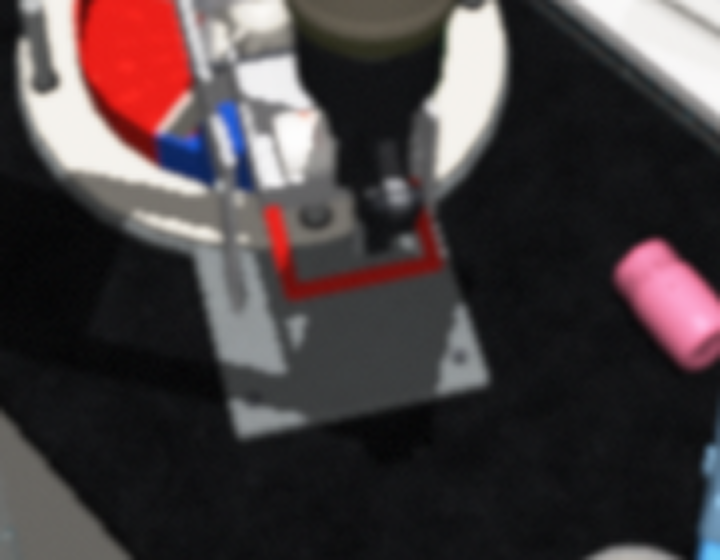

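The scene crop shows the fingers above the red handle frame, whose bar runs from (290,290) to (440,262). The bottle is still in the tray at (300,140). Descending.

```bash
python3 -m pendant '[[0.45,0,-3,20,0],[0.45,0,0,20,0],[0.45,0,0,20,0],[0.45,0,0,14,0],[0.45,0,0,10,0],[0.45,0,0,0,0]]'
python3 -m pendant '[[0.05,0,0,0,0],[0.05,0,0,0,0],[0.05,0,0,0,0],[0.05,0,0,0,0],[0.05,0,0,0,0],[0.05,0,0,0,0]]' 30
```

```text
time: 11.25
tool_pos: [496.1, -360.6, 121.8]
tcp_rot: [180.0, 0.0, -102.4]
ft_force: [0.1, 0.6, -0.6]
finger_gap: 38.1
time: 11.85
tool_pos: [497.9, -357.2, 123.8]
tcp_rot: [-180.0, 0.3, -102.3]
ft_force: [1.0, 18.9, 8.2]
finger_gap: 8.6
```

```bash
python3 -m pendant '[[0.05,-3,0,0,0],[0.05,0,0,0,0],[0.05,0.9,0,-9.5,0],[0.05,0.4,0,-9.4,0],[0.05,-0.2,0,-9.5,0],[0.05,-0.8,0,-9.5,0],[0.05,-1.4,0,-9.4,0]]'
python3 -m pendant '[[0.05,-1.9,0,-9.3,0],[0.05,-2.4,0,-9.1,0],[0.05,-3,0,-9,0],[0.05,-3.6,0,-8.8,0],[0.05,-4,0,-8.6,0],[0.05,-4.6,0,-8.3,0],[0.05,-5.1,0,-8,0],[0.05,-5.5,0,-7.7,0],[0.05,-6,0,-7.4,0],[0.05,-6.4,0,-6.9,0]]'
```

```text
time: 12.55
tool_pos: [497.9, -356.1, 170.0]
tcp_rot: [-179.9, 0.1, -102.4]
ft_force: [3.6, 3.6, -4.2]
finger_gap: 8.4
time: 13.55
tool_pos: [506.8, -316.4, 254.6]
tcp_rot: [-179.9, -0.2, -102.4]
ft_force: [4.0, -3.2, -0.9]
finger_gap: 9.5
```

```bash
python3 -m pendant '[[0.05,0,0,0,0],[0.05,0,0,0,0],[0.05,0,0,0,0],[0.05,0,0,0,0],[0.05,0,0,0,0],[0.05,0,0,0,0],[0.05,0,0,0,0]]'; python3 - <<'E'
from h import *
for c in("top","scene"):
    im,d=optics.snapshot(c)
    print(c,[(round(x["score"],2),np.round(x["at"]).tolist()) for x in optics.search_frame(c,"bottle")])
    u,v=px(c,[520,-220,140]).round().astype(int)
    cv2.imwrite(f"pics/{c}4.png",cv2.resize(im[v-70:v+70,u-90:u+90],None,fx=4,fy=4,interpolation=cv2.INTER_CUBIC))
E
```

```text
time: 14.25
tool_pos: [506.6, -317.1, 253.8]
tcp_rot: [-179.9, -0.2, -102.4]
ft_force: [3.5, -6.4, 3.1]
finger_gap: 8.6
top [(0.66, [538.0, -179.0, 59.0])]
scene [(0.75, [530.0, -184.0, 62.0]), (0.71, [689.0, -405.0, 42.0])]
```

View pics/scene4.png

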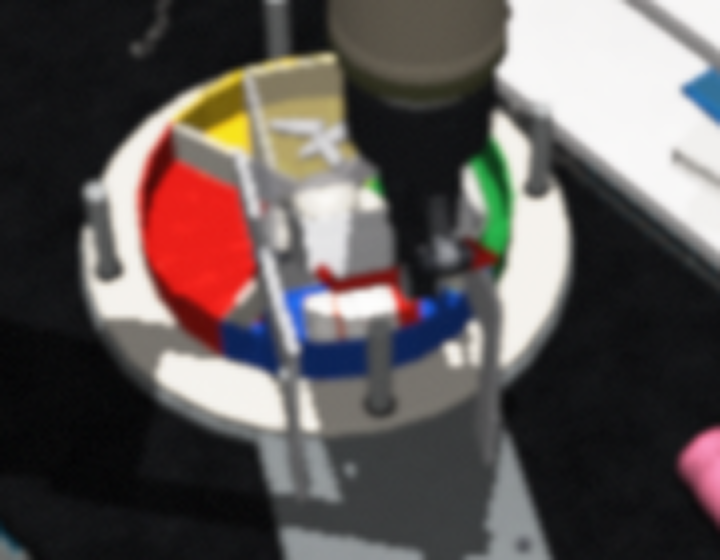

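The bottle lies in the blue bin, at crop (355,310), measured at about (534,-181,60). Lowering the tray along the same arc.

```bash
python3 -m pendant '[[0.05,6.4,0,6.9,0],[0.05,6,0,7.4,0],[0.05,5.5,0,7.7,0],[0.05,5.1,0,8,0],[0.05,4.6,0,8.3,0],[0.05,4,0,8.6,0],[0.05,3.6,0,8.8,0],[0.05,3,0,9,0],[0.05,2.4,0,9.1,0],[0.05,1.9,0,9.3,0]]'
python3 -m pendant '[[0.05,1.4,0,9.4,0],[0.05,0.8,0,9.5,0],[0.05,0.2,0,9.5,0],[0.05,-0.4,0,9.4,0],[0.05,-0.9,0,9.5,0],[0.05,0,0,0,0],[0.05,0,0,0,0]]'
```

```text
time: 15.45
tool_pos: [497.5, -356.6, 168.2]
tcp_rot: [-180.0, 0.1, -102.4]
ft_force: [6.5, 1.2, -0.2]
finger_gap: 8.5
time: 16.15
tool_pos: [498.4, -357.2, 124.2]
tcp_rot: [-179.8, 0.1, -102.3]
ft_force: [1.6, 8.7, 16.6]
finger_gap: 8.5
```

Back on the stop, with the force pushing upward. I'll release, rise straight up and back clear.

```bash
python3 -m pendant '[[0.4,0,0,0,0],[0.4,0,0,0,0],[0.4,0,0,0,0],[0.4,0,0,0,0],[0.4,0,0,-10,0],[0.4,0,0,-20,0],[0.4,0,0,-30,0],[0.4,0,0,-40,0],[0.4,0,0,-40,0],[0.4,0,0,-40,0]]'
python3 -m pendant '[[0.4,20,35,0,0],[0.4,20,35,0,0],[0.4,20,35,0,0],[0.4,20,35,0,0],[0.4,20,35,0,0],[0.4,20,35,0,0],[0.4,0,0,0,0],[0.4,0,0,0,0]]'
python3 - <<'E'
from h import *
im,d=optics.snapshot("top");P=cloud("top",d)
print([(round(x["score"],2),np.round(x["at"]).tolist()) for x in optics.search_frame("top","bottle")])
cv2.imwrite("pics/top5.png",cv2.resize(im[150:290,190:380],None,fx=4,fy=4,interpolation=cv2.INTER_CUBIC))
m=(P[...,2]>100)&(P[...,2]<113)&(np.linalg.norm(P[...,:2]-[555,-86],axis=-1)<165)
n,l,st,ce=cv2.connectedComponentsWithStats(m.astype(np.uint8))
for i in range(1,n):
    if st[i,4]>8:
        q=np.median(P[l==i],0); print(st[i,4],q.round(1),np.degrees(np.arctan2(q[1]+85.6,q[0]-554.8)))
H,S,V=cv2.split(cv2.cvtColor(im,cv2.COLOR_BGR2HSV))
q=P[((H<8)|(H>172))&(S>130)&(V>80)&(P[...,2]>110)&(P[...,2]<160)&(P[...,1]<-335)&(P[...,1]>-400)&(P[...,0]>430)&(P[...,0]<570)]
print("handle",q.mean(0))
E
```

```text
time: 17.15
tool_pos: [496.8, -357.5, 304.6]
tcp_rot: [-180.0, 0.0, -102.4]
ft_force: [1.0, -0.4, 0.1]
finger_gap: 34.0
time: 17.95
tool_pos: [265.5, -430.3, 303.0]
tcp_rot: [-179.9, -0.0, -102.5]
ft_force: [0.2, 0.1, 0.5]
finger_gap: 34.3
[(0.95, [696.0, -390.0, 41.0]), (0.82, [539.0, -180.0, 60.0])]
27 [ 703.9 -117.3  108.2] -12.01090796693167
29 [587.   62.5 107.9] 77.75349502043001
29 [405.7 -53.8 107.7] 167.96386972572327
handle [ 500.17852876 -353.90189356  143.10470801]
```

View pics/top5.png

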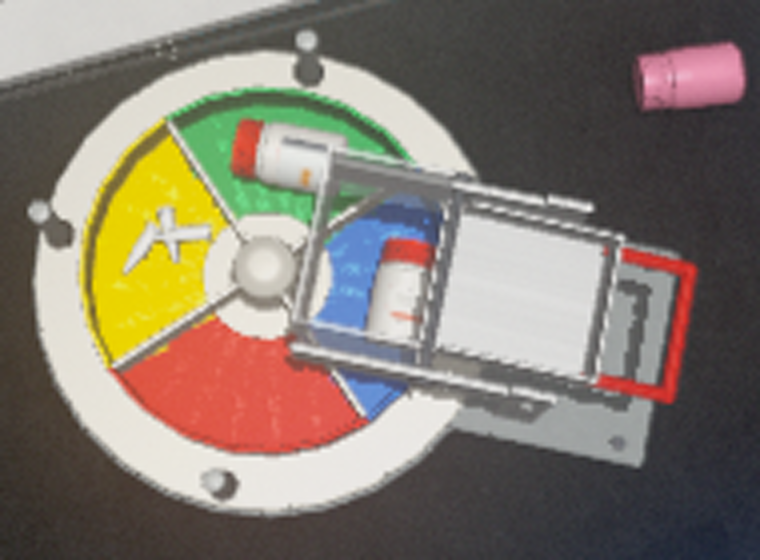

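The final picture shows the bottle lying in the blue bin at (400,290), the tray empty and at rest (the handle is where it was at the start), and the blue bin under the chute.

```bash
python3 -c "from bench import hand_in; print(hand_in())"
```

```text
the job is handed in; nothing more can be done
None
```

The job is done and handed in at about 18 s of the 64 s allowed; `hand_in()` gives no verdict.

I gripped the peg outside the yellow bin and turned the carousel about 58° clockwise until the blue bin stood under the chute. I then pinched the red handle and lifted the tray to about 0.9 rad. The bottle rolled through the chute, and I lowered the tray, let go and moved the arm clear. The fingers only held the peg and the handle.

**Last checks:**
- **Carousel:** the pegs put the blue bin at about -102.1°. The handle's position and the chute's edge put the chute at about -102.4°, so it is within about 0.5°. The bar's own slant disagreed slightly at -100.6°, but I took that as the coarser reading.
- **Bottle:** it lies in the blue bin at about (539, -180, 60). Both the picture and the network agree, though the network scored the pink look-alike higher.
- **Tray:** it is empty and at rest, with the handle within 1 mm of where it started.
- **Forces:** closing on the handle briefly gave about 19 N sideways because the grip was 3 mm off centre, which I corrected before lifting. The tray met its stop with about 17 N; no higher force showed in the readings after each move.

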